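Lock the cuvette slide into the photometer

TASK

Two small photometers stand on the counter, each with a loading slide that is locked by a spring plunger. On the one whose slide carries the row of four upright square cuvettes, pull the plunger knob straight up and give it a quarter turn so that it stays out, then push the slide fully home into the reader. Turn the knob back so that the plunger drops and locks the slide there, and let go.

Things in the scene. Friction and masses are not known exactly. Their poses are not given: they have to be found in the camera images.
- cuv_grip (a point): Middle of the black wing knob (38 long, 12 thick, 32 high) on the slide with four square amber cuvettes (the other slide has a round white cup); 105 mm above the counter when down. Moves and rises with the knob but does not twist: x points level along the travel into the reader, z up. Locked, the wing lies along x: pinch across y. Below it: steel collar 37 wide, top at 75 mm.
- cuv_slide (a joint): Travel of the slide (m): 0 at the start, 0.080 fully home, end stop 0.083. Moves with about 1 N, stays where left. The dropping plunger centres it from 6 mm off. Cuvettes (tops at 72 mm) stand 80 mm and more ahead of the knob; the white reader (100 high, 130 wide) begins 155 mm ahead of the knob's start, 75 mm when home.
- cuv_plunger (a joint): Lift of the plunger with its knob (m): 0 fully down and locked, 0.014 when parked on its collar, 0.024 at its upper stop. A spring pulls it down with 3 N, 5 N at the top. It can be twisted once lifted more than 0.014; lift about 0.018 to twist freely.
- cuv_knob (a joint): Twist of the wing knob (rad, anticlockwise from above positive): 0 when locked, wing along the slide's travel. Turns either way up to 1.55. Turned more than about 0.9 either way it stays out; turned back to within about 0.3 of 0 it drops in by its spring.

How it is judged:
By the outcome, as a careful person would: the job done as asked, in the order asked, and still so for the second after the job is handed in, with the robot touching nothing.
It also fails if it takes over 45 s, if anything falls off the work surface, if the arm or the gripper's body presses on something with over 40 N, if the wrist force passes 120 N, or if a joint passes its speed limit or range.

ROBOT

A 6-joint arm with a two-finger parallel gripper is mounted at the origin on the work surface. World frame = base frame: x ahead of the robot, y to its left, z up, the work surface at z = 0. Lengths are in m, angles in rad, forces in N, time in s.
With the tool pointing down it reaches from about 0.25 to 0.775 m from the base axis. Payload 4 kg.
Tool frame: the origin (TCP) lies on the centre line of the jaws, within the pads' length; the fingertips stand 17 mm ahead of it and the grasp point (between the pads) lies 2 mm behind it; z points along the fingers, y is the line along which they close (so a half turn about z gives the same grasp; the last joint's range is limited). The gripper opens to 94 mm and grips with 3 to 60 N. Pads are 16 mm wide; open, the fingers measure 119 mm over their backs; the gripper's body (75 mm by 177 mm) begins 78 mm behind the grasp point.
Start: joints at [-1.292, 0.087, 1.371, -0, 1.684, -0.103], TCP at [0.205, -0.51, 0.196] pointing down, gripper open.
Joint ranges: [-3.1, 3.1], [-0.76, 2.03], [0.27, 2.55], [-1.08, 4.22], [0.17, 2.65], [-2.57, 2.57]. Speed limits (rad/s): [2.79, 2.79, 3.14, 3.14, 3.14, 3.14].

INTERFACE

Orientations are given as [roll, pitch, yaw] about the fixed x, y, z axes, in that order (R = Rz(yaw) Ry(pitch) Rx(roll)).
In Python, from bench import robot gives the robot as it stands.
- The arm moves only by the tool servo_tool, never from a script. Its argument "plan" is a list of rows, each a list of 7 numbers: the shift along the tool's x, y, z normalised to -1 to 1, where 1 is 0.1 m, then the turn, a rotation vector about the tool's x, y, z normalised to -1 to 1, where 1 is pi/2 rad, then the finger opening in mm, from 0 to 94. In form: [[x, y, z, ax, ay, az, gripper], ...]. A call has 1 to 12 rows; each row is the pose to reach, as a shift and turn from the pose commanded when the call began, along the tool's axes at that moment; what a row does not reach only later rows make up. A row lasts 1/12 s, in which the tool goes at most 41.7 mm and 7.16 degrees, less where a joint would pass 70% of its speed; a pose out of reach is approached as far as the arm can. A call with a number of a shift or a turn outside -1 to 1 is refused whole. A call with a gripper value outside its range is refused whole. The fingers move at their own pace and stop on an object; the grip force is fixed at half the most. Time passes only in rows, so rows that repeat a pose let the fingers close. It gives the time, the measured TCP pose, the force, the opening and the grip force at its end, in the units of the state.
- robot.get_obs(): the state, without advancing time (a new reading comes with each control period).
- robot.snapshot(name): name is "side" or "top" or "wrist"; returns the picture (384x512x3 uint8, red, green, blue); there is no depth.
- robot.camera_params(name): a dict with "camera_matrix" (3x3 intrinsics, pixels), "rvec" (rotation vector, rad) and "tvec" (3), from world to camera coordinates, as OpenCV has them; the wrist camera has in their place "tool_from_camera" (4x4, takes a point from camera to tool coordinates, whose origin is the TCP and whose axes are the flange's). Camera axes: x right, y down, z forward; pixel columns grow to the right and rows downward; lengths in m; the calibration is good to about 2 mm. A picture is of the moment at which its call begins: read the wrist's pose just before it. camera_params takes no time and is no camera call.
- robot.close_job(): hands the job in; it is judged then, once.
Trained networks look in the newest picture that a camera, given by its name, has taken for a name from the list of things; names that differ only in an ending like _2 or _b are one class to them, and where a whole thing is asked for, a point or a joint stands for the part that bears it (a point fixed in the world has none). Each returns a list of dicts, best first, with "conf" (0 to 1); they miss things now and then, are a little off and sometimes report something else, mostly with a low value. They report only what shows in the picture. A call takes as long as a camera call.
- robot.find_in(thing, camera): "extent" ([centre column, centre row, width, height] in pixels, round what is visible of it).
The state is a dict: "time": time; "joint_positions": joint angles; "qvel": joint speeds; "joint_torque": joint torques, N m; "tool_pos": TCP position; "ee_rot": TCP orientation; "wrist_force": force on the tool from outside, world axes, zero at the start; "wrist_torque": the same for the moment, N m; "width": finger opening in m; "finger_force": force on a finger pad.
Only numpy, scipy, OpenCV 4.12 (cv2) and the standard library are available. Lean on these libraries where they do the work, as an engineer would, in place of code of your own. Each camera call takes 0.05 s, during which the arm holds its last target. There are 200 camera calls.

## Working session

There is one attempt and no reset: what is moved stays moved. The work goes in short steps, Python scripts to look and compute and a tool call to move; the robot and the scene stay as the last step left them, time stands still between calls to the robot, and variables do not carry over. Pictures are saved under pics/ and viewed, at most 10 in all, crops included, and the job is handed in when it is done.

Besides the shell and the picture viewer there is one more tool, called after ">>>" by a JSON object that holds its "fn" and its "kwargs". servo_tool: Moves the arm, as the interface text tells. Scaled input: -1 to 1 covers 0.1 m each way for a shift and pi/2 rad each way for a turn. Its arguments: {"type":"object","properties":{"plan":{"type":"array","items":{"type":"array","items":{"type":"number"}}}},"required":["plan"]}

```bash
mkdir -p pics; cat > h.py <<'E'
from bench import robot
import cv2, numpy as np
def snap(c,f):
    o=robot.get_obs(); im=robot.snapshot(c); cv2.imwrite('pics/'+f,im[:,:,::-1]); return o
E
python3 - <<'E'
from h import *
o=robot.get_obs(); print(o['time'],o['tool_pos'],o['ee_rot'],o['width'])
a=robot.snapshot('top');b=robot.snapshot('side')
cv2.imwrite('pics/top.png',a[:,:,::-1]);cv2.imwrite('pics/side.png',b[:,:,::-1])
for c in('top','side'):
  for n in('cuv_grip','cuv_slide'): print(c,n,robot.find_in(n,c)[:3])
  print(robot.camera_params(c))
print(robot.camera_params('wrist'))
E
```

```text
0.0 [ 0.20477191 -0.5098575   0.19510676] [-3.13942347e+00 -2.19501614e-04  3.81805799e-01] 0.09399149171550043
top cuv_grip []
top cuv_slide [{'extent': [151.7, 185.4, 31.5, 76.6], 'conf': 0.73}]
{'camera_matrix': array([[382.2609267 ,   0.        , 258.38561458],
       [  0.        , 382.2609267 , 194.91869967],
       [  0.        ,   0.        ,   1.        ]]), 'rvec': array([ 2.26421911, -1.91331298,  0.22686126]), 'tvec': array([-0.08525359,  0.49337271,  0.84060917])}
side cuv_grip [{'extent': [257.4, 283.8, 20.1, 25.9], 'conf': 0.95}]
side cuv_slide [{'extent': [221.6, 305.0, 116.9, 73.4], 'conf': 0.65}]
{'camera_matrix': array([[499.18349287,   0.        , 249.27370854],
       [  0.        , 499.18349287, 194.92431691],
       [  0.        ,   0.        ,   1.        ]]), 'rvec': array([ 0.17946721, -2.72971737,  1.45033718]), 'tvec': array([0.46775001, 0.11738487, 1.00073929])}
{'camera_matrix': array([[336.04179815,   0.        , 258.32514967],
       [  0.        , 336.04179815, 195.33198761],
       [  0.        ,   0.        ,   1.        ]]), 'tool_from_camera': array([[ 2.06276913e-04, -9.59583819e-01, -2.81422906e-01,
         8.15801854e-02],
       [ 9.99999059e-01,  5.79611741e-04, -1.24335767e-03,
         4.01253041e-04],
       [ 1.35622192e-03, -2.81422384e-01,  9.59583036e-01,
        -1.88166547e-01],
       [ 0.00000000e+00,  0.00000000e+00,  0.00000000e+00,
         1.00000000e+00]])}
```

View pics/top.png

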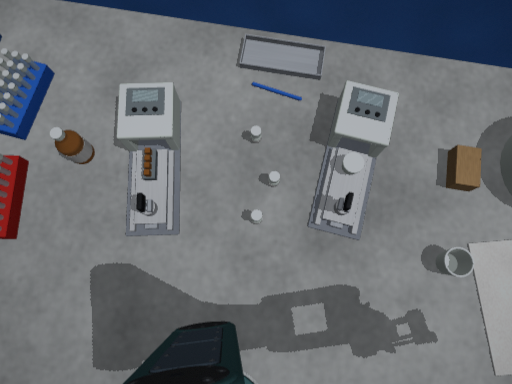

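View pics/side.png

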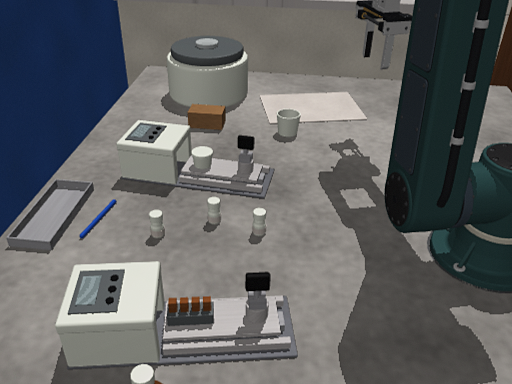

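The cuvette unit is the left one in the top view: knob at about (141,203), reader at (148,110). In the side view its knob is at (257,283).

```bash
cat >> h.py <<'E'
def ray(c,px,z,o=None):
    p=robot.camera_params(c); K=p['camera_matrix']
    d=np.linalg.inv(K)@[px[0],px[1],1]
    if c=='wrist':
        from scipy.spatial.transform import Rotation as R
        T=p['tool_from_camera']; Rt=R.from_euler('xyz',o['ee_rot']).as_matrix()
        C=Rt@T[:3,3]+o['tool_pos']; d=Rt@T[:3,:3]@d
    else:
        Rm=cv2.Rodrigues(p['rvec'])[0]; C=-Rm.T@p['tvec']; d=Rm.T@d
    return C+d*(z-C[2])/d[2]
E
python3 - <<'E'
from h import *
print('knob top',ray('top',(141,202),.105),'side',ray('side',(257.5,283),.105))
for n,px,z in [('cuvA',(148,152),.072),('cuvB',(147,174),.072),('baseR far',(180,160),.0),('baseR near',(180,234),0),('baseL near',(127,235),0),('rdL near',(119,138),.1),('rdR near',(174,137),.1),('rdLf',(120,84),.1)]: print(n,ray('top',px,z))
for n,px,z in [('cA',(172,303),.072),('cB',(207,302),.072)]: print(n,ray('side',px,z))
E
```

```text
knob top [0.43044569 0.24899342 0.105     ] side [0.42853134 0.25370227 0.105     ]
cuvA [0.5560401  0.27208315 0.072     ]
cuvB [0.50296967 0.26195233 0.072     ]
baseR far [0.57024885 0.21215276 0.        ]
baseR near [0.38519289 0.17215733 0.        ]
baseL near [0.36130788 0.29863267 0.        ]
rdL near [0.56960482 0.3357862  0.1       ]
rdR near [0.59336201 0.2116493  0.1       ]
rdLf [0.70306297 0.36720645 0.1       ]
cA [0.55916961 0.28222717 0.072     ]
cB [0.50542551 0.27265391 0.072     ]
```

>>> {"fn": "servo_tool", "kwargs": {"plan": [[0.8, -1, 0, 0, 0, 0, 94], [0.8, -1, 0, 0, 0, 0, 94], [0.8, -1, 0, 0, 0, 0, 94], [0.8, -1, 0, 0, 0, 0, 94]]}}

```text
time: 0.63
tool_pos: [0.2432, -0.3827, 0.1964]
ee_rot: [-3.14, -0.002, 0.386]
wrist_force: [-0.9, -1.0, -0.6]
width: 0.0944
finger_force: 0.0
```

>>> {"fn": "servo_tool", "kwargs": {"plan": [[0.8, -1, 0, 0, 0, 0, 94], [0.8, -1, 0, 0, 0, 0, 94], [0.8, -1, 0, 0, 0, 0, 94], [0.8, -1, 0, 0, 0, 0, 94]]}}

```text
time: 0.97
tool_pos: [0.2803, -0.2607, 0.1969]
ee_rot: [-3.141, -0.003, 0.388]
wrist_force: [-0.3, -0.3, 0.8]
width: 0.094
finger_force: 0.0
```

>>> {"fn": "servo_tool", "kwargs": {"plan": [[0.8, -1, 0, 0, 0, 0, 94], [0.8, -1, 0, 0, 0, 0, 94], [0.8, -1, 0, 0, 0, 0, 94], [0.8, -1, 0, 0, 0, 0, 94]]}}

```text
time: 1.3
tool_pos: [0.3175, -0.1378, 0.1969]
ee_rot: [-3.141, -0.003, 0.391]
wrist_force: [-0.4, -0.8, 0.1]
width: 0.0939
finger_force: 0.0
```

>>> {"fn": "servo_tool", "kwargs": {"plan": [[0.8, -1, 0, 0, 0, 0, 94], [0.8, -1, 0, 0, 0, 0, 94], [0.8, -1, 0, 0, 0, 0, 94], [0.8, -1, 0, 0, 0, 0, 94]]}}

```text
time: 1.63
tool_pos: [0.3542, -0.0149, 0.1965]
ee_rot: [-3.14, -0.002, 0.392]
wrist_force: [-0.4, -0.3, -0.5]
width: 0.094
finger_force: 0.0
```

>>> {"fn": "servo_tool", "kwargs": {"plan": [[0.8, -1, 0, 0, 0, 0, 94], [0.8, -1, 0, 0, 0, 0, 94], [0.8, -1, 0, 0, 0, 0, 94], [0.8, -1, 0, 0, 0, 0, 94]]}}

```text
time: 1.97
tool_pos: [0.3913, 0.1067, 0.1959]
ee_rot: [-3.14, -0.001, 0.389]
wrist_force: [-0.5, -0.4, 0.6]
width: 0.0937
finger_force: 0.0
```

>>> {"fn": "servo_tool", "kwargs": {"plan": [[0.85, -1, 0, 0, 0, 0.115, 94], [0.85, -1, 0, 0, 0, 0.115, 94], [0.85, -1, 0, 0, 0, 0.115, 94], [0.85, -1, 0, 0, 0, 0.115, 94], [0.85, -1, 0, 0, 0, 0.115, 94], [0.85, -1, 0, 0, 0, 0.115, 94]]}}

```text
time: 2.47
tool_pos: [0.4321, 0.2255, 0.1957]
ee_rot: [3.14, 0.002, 0.201]
wrist_force: [-0.9, 0.2, -0.4]
width: 0.0942
finger_force: 0.0
```

```bash
python3 - <<'E'
from h import *
o=snap('wrist','w1.png'); print(o['tool_pos'],o['ee_rot'],o['joint_positions'])
for n in('cuv_grip','cuv_slide'):
  for r in robot.find_in(n,'wrist')[:2]: print(n,r,ray('wrist',r['extent'][:2],.105,o))
E
```

```text
[0.43205175 0.22551643 0.1957173 ] [3.13975342e+00 1.50023770e-03 2.00910510e-01] [ 3.65834310e-01 -5.13305409e-02  1.51258597e+00 -1.57773928e-03
  1.68211892e+00  1.73554487e+00]
cuv_grip {'extent': [230.7, 192.9, 15.7, 49.1], 'conf': 0.62} [0.42917267 0.24893104 0.105     ]
cuv_slide {'extent': [234.2, 118.9, 75.4, 193.2], 'conf': 0.78} [0.49117055 0.25719391 0.105     ]
```

View pics/w1.png

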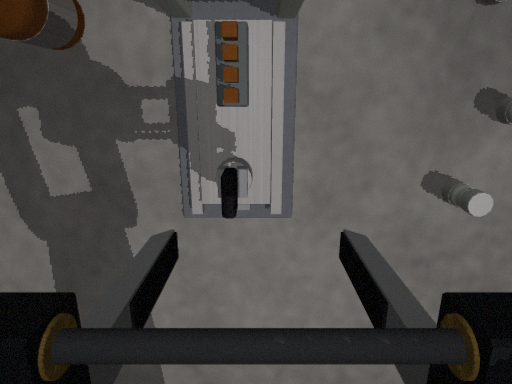

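Wrist view: wing knob at (230,193), aligned vertically in the picture; cuvettes at (231,30–96); base edges at left (172,20)→(183,216) and right (298,20)→(292,217).

```bash
python3 - <<'E'
from h import *
o=robot.get_obs()
def yaw(a,b,z,z2=None):
  A=ray('wrist',a,z,o);B=ray('wrist',b,z,o);d=A-B;print(A[:2],B[:2],np.arctan2(d[1],d[0]))
yaw((172,20),(183,216),.012);yaw((298,20),(292,217),.012)
yaw((230,30),(231,96),.072)
yaw((230,172),(230,215),.121)
E
```

```text
[0.566986   0.34046031] [0.36218922 0.30132535] 0.1888153753635234
[0.59194601 0.21666561] [0.38635072 0.17529705] 0.19856216529657583
[0.56018997 0.27528361] [0.50754619 0.26505325] 0.19193941604852563
[0.45053542 0.25181933] [0.41455074 0.24544557] 0.175306075731472
```

>>> {"fn": "servo_tool", "kwargs": {"plan": [[0.027, -0.24, 0, 0, 0, 0.005, 60], [0.027, -0.24, 0.3, 0, 0, 0.005, 50], [0.027, -0.24, 0.6, 0, 0, 0.005, 40], [0.027, -0.24, 0.85, 0, 0, 0.005, 40], [0.027, -0.24, 0.927, 0, 0, 0.005, 40], [0.027, -0.24, 0.927, 0, 0, 0.005, 40]]}}

```text
time: 3.12
tool_pos: [0.4277, 0.2492, 0.1013]
ee_rot: [3.14, 0.005, 0.192]
wrist_force: [0.0, 0.0, 0.6]
width: 0.0573
finger_force: 0.0
```

```bash
python3 - <<'E'
from h import *
o=snap('wrist','w2.png'); print(o['tool_pos'],o['ee_rot'],o['width'])
E
```

```text
[0.42767366 0.24916064 0.10133415] [3.14007006 0.00491563 0.19172623] 0.05732914717525348
```

View pics/w2.png

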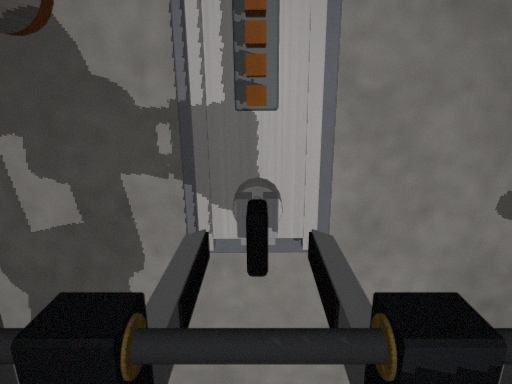

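The knob sits midway between the fingers (column 258, rows 200–275).

```bash
python3 - <<'E'
from h import *
o=robot.get_obs()
for r in (200,265,275): print(r,ray('wrist',(258,r),.121,o))
E
```

```text
200 [0.45757674 0.25538953 0.121     ]
265 [0.41992655 0.24807628 0.121     ]
275 [0.41372487 0.24687165 0.121     ]
```

>>> {"fn": "servo_tool", "kwargs": {"plan": [[0.045, 0, -0.017, 0, 0, 0, 40], [0.045, 0, -0.017, 0, 0, 0, 20], [0.045, 0, -0.017, 0, 0, 0, 5], [0.045, 0, -0.017, 0, 0, 0, 5], [0.045, 0, -0.017, 0, 0, 0, 5], [0.045, 0, -0.017, 0, 0, 0, 5], [0.045, 0, -0.017, 0, 0, 0, 5], [0.045, 0, -0.017, 0, 0, 0, 5], [0.045, 0, -0.017, 0, 0, 0, 5]]}}

```text
time: 3.92
tool_pos: [0.4338, 0.2514, 0.1053]
ee_rot: [3.14, -0.0, 0.193]
wrist_force: [1.0, -3.6, 1.0]
width: 0.0114
finger_force: 30.0
```

>>> {"fn": "servo_tool", "kwargs": {"plan": [[0, 0, -0.05, 0, 0, 0, 5], [0, 0, -0.1, 0, 0, 0, 5], [0, 0, -0.15, 0, 0, 0, 5], [0, 0, -0.19, 0, 0, 0, 5], [0, 0, -0.19, 0, 0, 0, 5], [0, 0, -0.19, 0, 0, 0, 5]]}}

```text
time: 4.42
tool_pos: [0.4336, 0.2515, 0.124]
ee_rot: [3.14, 0.001, 0.193]
wrist_force: [0.3, -4.6, -4.9]
width: 0.0113
finger_force: 30.0
```

>>> {"fn": "servo_tool", "kwargs": {"plan": [[0, 0, 0, 0, 0, -0.077, 5], [0, 0, 0, 0, 0, -0.154, 5], [0, 0, 0, 0, 0, -0.231, 5], [0, 0, 0, 0, 0, -0.308, 5], [0, 0, 0, 0, 0, -0.385, 5], [0, 0, 0, 0, 0, -0.462, 5]]}}

```text
time: 4.92
tool_pos: [0.4329, 0.2534, 0.1237]
ee_rot: [-3.139, -0.001, 0.926]
wrist_force: [-0.4, 1.3, -5.3]
width: 0.0117
finger_force: 30.0
```

>>> {"fn": "servo_tool", "kwargs": {"plan": [[0, 0, 0, 0, 0, -0.077, 5], [0, 0, 0, 0, 0, -0.154, 5], [0, 0, 0, 0, 0, -0.231, 5], [0, 0, 0, 0, 0, -0.308, 5], [0, 0, 0, 0, 0, -0.385, 5], [0, 0, 0, 0, 0, -0.462, 5], [0, 0, 0, 0, 0, -0.462, 5], [0, 0, 0, 0, 0, -0.462, 5]]}}

```text
time: 5.58
tool_pos: [0.433, 0.2542, 0.124]
ee_rot: [-3.141, -0.004, 1.643]
wrist_force: [-1.4, 4.9, -6.1]
width: 0.0115
finger_force: 30.0
```

>>> {"fn": "servo_tool", "kwargs": {"plan": [[0, 0, 0.025, 0, 0, 0, 5], [0, 0, 0.045, 0, 0, 0, 5], [0, 0, 0.045, 0, 0, 0, 5], [0, 0, 0.045, 0, 0, 0, 5]]}}

```text
time: 5.92
tool_pos: [0.4334, 0.2542, 0.1198]
ee_rot: [3.142, -0.005, 1.643]
wrist_force: [-1.2, 6.2, -5.9]
width: 0.0115
finger_force: 30.0
```

```bash
python3 - <<'E'
from h import *
o=snap('wrist','w3.png'); print(o['tool_pos'],o['ee_rot'],o['wrist_force'],o['joint_positions'])
yaw=o['ee_rot'][2]; d=np.array([np.cos(.192),np.sin(.192)])*.08
print('tool shift',d@[np.cos(yaw),np.sin(yaw)],d@[np.sin(yaw),-np.cos(yaw)])
E
```

```text
[0.43342049 0.25416108 0.1197916 ] [ 3.14155264 -0.00451074  1.64314251] [-1.19683229  6.23044719 -5.87005078] [0.4144228  0.00773516 1.60580246 0.00424012 1.52650462 0.34189226]
tool shift 0.009549480689422518 0.07942800147657213
```

View pics/w3.png

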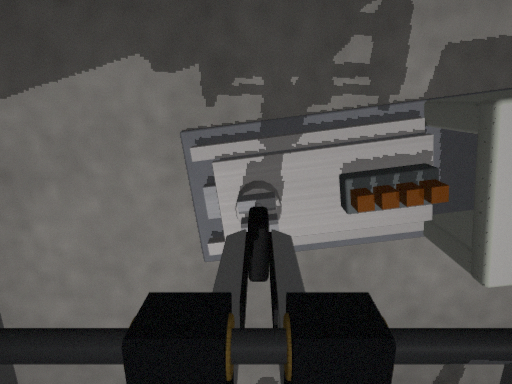

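>>> {"fn": "servo_tool", "kwargs": {"plan": [[0.005, 0.08, 0, 0, 0, 0, 5], [0.015, 0.18, 0, 0, 0, 0, 5], [0.025, 0.28, 0, 0, 0, 0, 5], [0.035, 0.38, 0, 0, 0, 0, 5], [0.047, 0.48, 0, 0, 0, 0, 5], [0.059, 0.58, 0, 0, 0, 0, 5], [0.07, 0.68, 0, 0, 0, 0, 5], [0.08, 0.75, 0, 0, 0, 0, 5], [0.085, 0.795, 0, 0, 0, 0, 5], [0.085, 0.795, 0, 0, 0, 0, 5], [0.085, 0.795, 0, 0, 0, 0, 5]]}}

```text
time: 6.88
tool_pos: [0.5118, 0.2698, 0.1196]
ee_rot: [-3.141, -0.006, 1.644]
wrist_force: [-2.2, 7.4, -4.9]
width: 0.0114
finger_force: 30.0
```

>>> {"fn": "servo_tool", "kwargs": {"plan": [[0, 0, -0.03, 0, 0, 0, 5], [0, 0, -0.045, 0, 0, 0, 5], [0, 0, -0.045, 0, 0, 0.077, 5], [0, 0, -0.045, 0, 0, 0.154, 5], [0, 0, -0.045, 0, 0, 0.231, 5], [0, 0, -0.045, 0, 0, 0.308, 5], [0, 0, -0.045, 0, 0, 0.385, 5], [0, 0, -0.045, 0, 0, 0.462, 5], [0, 0, -0.045, 0, 0, 0.462, 5]]}}

```text
time: 7.63
tool_pos: [0.5123, 0.2688, 0.1242]
ee_rot: [-3.139, -0.004, 0.914]
wrist_force: [-0.2, 6.2, -6.1]
width: 0.0113
finger_force: 30.0
```

>>> {"fn": "servo_tool", "kwargs": {"plan": [[0, 0, 0, 0, 0, 0.077, 5], [0, 0, 0, 0, 0, 0.154, 5], [0, 0, 0, 0, 0, 0.231, 5], [0, 0, 0, 0, 0, 0.308, 5], [0, 0, 0, 0, 0, 0.385, 5], [0, 0, 0, 0, 0, 0.461, 5], [0, 0, 0, 0, 0, 0.461, 5], [0, 0, 0, 0, 0, 0.461, 5]]}}

```text
time: 8.3
tool_pos: [0.5125, 0.2667, 0.124]
ee_rot: [-3.141, -0.0, 0.197]
wrist_force: [-0.5, 3.4, -5.6]
width: 0.0114
finger_force: 30.0
```

>>> {"fn": "servo_tool", "kwargs": {"plan": [[0, 0, 0.05, 0, 0, 0, 5], [0, 0, 0.1, 0, 0, 0, 5], [0, 0, 0.15, 0, 0, 0, 5], [0, 0, 0.185, 0, 0, 0, 5], [0, 0, 0.185, 0, 0, 0, 5], [0, 0, 0.185, 0, 0, 0, 5]]}}

```text
time: 8.8
tool_pos: [0.5124, 0.2667, 0.1059]
ee_rot: [-3.141, -0.0, 0.195]
wrist_force: [0.1, 3.7, -4.3]
width: 0.0113
finger_force: 30.0
```

>>> {"fn": "servo_tool", "kwargs": {"plan": [[0, 0, 0, 0, 0, 0, 40], [0, 0, 0, 0, 0, 0, 40], [0, 0, 0, 0, 0, 0, 40], [0, 0, 0, 0, 0, 0, 40], [0, 0, 0, 0, 0, 0, 40], [0, 0, 0, 0, 0, 0, 40]]}}

```text
time: 9.3
tool_pos: [0.5126, 0.2661, 0.1061]
ee_rot: [3.141, -0.001, 0.195]
wrist_force: [0.1, -0.1, 0.6]
width: 0.0399
finger_force: 0.0
```

>>> {"fn": "servo_tool", "kwargs": {"plan": [[0, 0, -0.3, 0, 0, 0, 45], [0, 0, -0.6, 0, 0, 0, 50], [0, 0, -0.95, 0, 0, 0, 60], [0, 0, -0.95, 0, 0, 0, 60], [0, 0, -0.95, 0, 0, 0, 60]]}}

```text
time: 9.72
tool_pos: [0.5139, 0.2668, 0.2041]
ee_rot: [-3.141, -0.007, 0.195]
wrist_force: [0.5, -0.7, -1.2]
width: 0.0593
finger_force: 0.0
```

```bash
python3 - <<'E'
from h import *
o=snap('wrist','w4.png'); print(o['tool_pos'],o['ee_rot'],o['width'],o['wrist_force'])
o=snap('side','s4.png')
b=cv2.imread('pics/side.png')[220:384,40:320];c=cv2.imread('pics/s4.png')[220:384,40:320]
cv2.imwrite('pics/s4c.png',cv2.resize(np.vstack([b[:150],c[:150]]),None,fx=2,fy=2))
for r in robot.find_in('cuv_grip','side')[:2]: print(r)
P=robot.camera_params('side')
for z in(.105,.109,.119): print(z,cv2.projectPoints(np.array([[.5105,.2663,z]]),P['rvec'],P['tvec'],P['camera_matrix'],None)[0].ravel())
print(cv2.projectPoints(np.array([[.432,.2505,.105]]),P['rvec'],P['tvec'],P['camera_matrix'],None)[0].ravel())
E
```

```text
[0.51389325 0.26684646 0.20413169] [-3.14068199 -0.00655908  0.19478499] 0.059287971176110635 [ 0.54374813 -0.66298299 -1.23540236]
{'extent': [205.3, 286.9, 22.5, 29.9], 'conf': 0.65}
0.105 [203.85240402 283.53123842]
0.109 [203.7572226  281.63835497]
0.119 [203.5168224  276.85748933]
[255.50986261 281.34160256]
```

View pics/s4c.png

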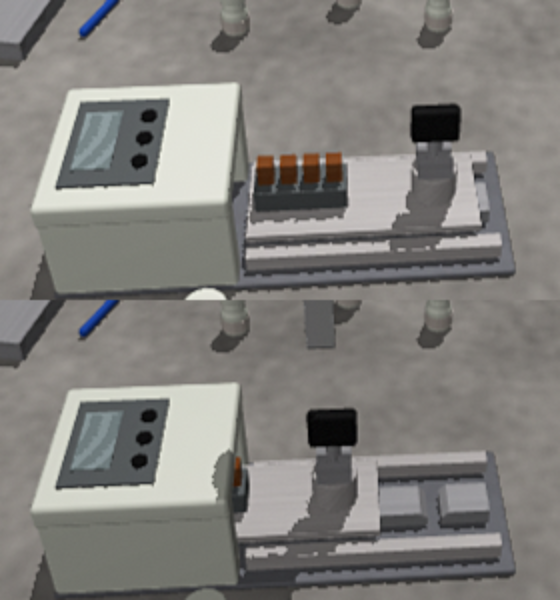

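View pics/w4.png

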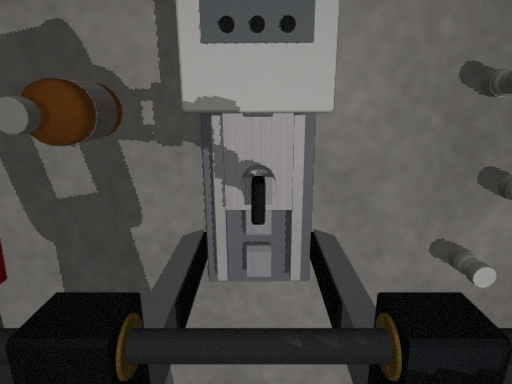

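The side crop shows the knob at the same height over its collar as at the start, and moved by the expected 80 mm (column 257 to 205). In the wrist view the wing lies along the travel at (258,200) and the gripper is clear of it.

```bash
python3 -c "
from bench import robot
print(robot.close_job())"
```

```text
the job is handed in; nothing more can be done
None
```

The cuvette slide was pushed about 80 mm fully home, the knob was turned back, and the final pictures show the plunger down with the gripper clear. The job was handed in after about 10 s of arm time, and the hand-in gave no verdict.

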